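# Slide the specimen carrier along the rail into the corner pocket

## Robot

A 6-joint arm with a two-finger parallel gripper is mounted at the origin on the work surface. World frame = base frame: x ahead of the robot, y to its left, z up, the work surface at z = 0. Lengths are in mm, angles in rad, forces in N, time in s.
With the tool pointing down it reaches from about 275 to 750 mm from the base axis. Payload 10.2 kg.
Tool frame: the origin (TCP) lies on the front face of the gripper's body, between the roots of the fingers; the fingertips stand 73 mm ahead of it and the grasp point (between the pads) lies 54 mm ahead of it; z points along the fingers, y is the direction in which the jaws open and shut (so a half turn about z gives the same grasp; the last joint's range is limited). The gripper opens to 85 mm and grips with 20 to 120 N. Pads are 22 mm wide; open, the fingers measure 114 mm over their backs; the gripper's body (76 mm by 85 mm) begins 54 mm behind the grasp point. The pads swing forward as they close: fully open they stand 13 mm farther back than shut.
Start: joints at [-1.492, 0.313, 1.498, -0, 1.331, -0.223], TCP at [156.038, -501.282, 303.894] pointing down, gripper open.
Joint ranges: [-2.94, 2.94], [-0.97, 2.17], [0.19, 2.56], [-1.23, 4.37], [0.02, 3.11], [-2.88, 2.88]. Speed limits (rad/s): [2.39, 2.39, 3.01, 3.14, 3.14, 3.14].

## Interface

Orientations are given as a unit quaternion [w, x, y, z].
In Python, from rig import ctrl gives the robot as it stands.
- The arm moves only by the tool move_arm, never from a script. Its argument "series" is a list of rows, each a list of 3 entries, a list of its own where there are three numbers: the shift along the tool's x, y, z in mm, then the turn about the tool's z in degrees, then the opening, from 0 (shut) to 1 (fully open). In form: [[[tx, ty, tz], yaw, grip], ...]. A call has 1 to 10 rows; each row is the pose to reach, as a shift and turn from the pose commanded when the call began, along the tool's axes at that moment; what a row does not reach only later rows make up. A row lasts 1/8 s, in which the tool goes at most 62.5 mm and 10.7 degrees, less where a joint would pass 70% of its speed; a pose out of reach is approached as far as the arm can. A call with a gripper value outside its range is refused whole. The fingers move at their own pace and stop on an object; "force" is the grip in N (left out, the last holds). Time passes only in rows, so rows that repeat a pose let the fingers close. It gives the time, the measured TCP pose, the force and the opening at its end, in the units of the state.
- ctrl.sense(): the state, without advancing time (a new reading comes with each control period).
- ctrl.capture(name): name is "side" or "top" or "wrist"; returns (picture, depth): 420x560x3 uint8, red, green, blue; 420x560 float32, mm along the optical axis (not along the pixel's ray), 0 where there is no reading.
- ctrl.camera_model(name): a dict with "fov_y" (degrees; the focal length in pixels is half the picture's height over the tangent of half this angle, whatever the lens; pixels are square), "cx", "cy" (the principal point, pixels), "rvec" (rotation vector, rad) and "tvec" (3), from world to camera coordinates, as OpenCV has them. Camera axes: x right, y down, z forward; pixel columns grow to the right and rows downward; lengths in mm; the calibration is good to about 2 mm. The wrist camera is an equidistant fisheye: a pixel r from the principal point sees the ray r / f radians off the axis. A picture is of the moment at which its call begins: read the wrist's pose just before it. camera_model takes no time and is no camera call; for the wrist camera it gives the pose at the moment of the call.
- ctrl.finish_job(): hands the job in, once; it reports no verdict.
The state is a dict: "time_s": time; "joints": joint angles; "dq": joint speeds; "tau": joint torques, N m; "eef_pos": TCP position; "ee_rot": TCP orientation; "force": force on the tool from outside, world axes, zero at the start; "wrist_torque": the same for the moment, N m; "grip_width": opening from 0.0 (shut) to 1.0 (fully open).
Only numpy, scipy, OpenCV 4.12 (cv2) and the standard library are available. Lean on these libraries where they do the work, as an engineer would, in place of code of your own. Each camera call takes 0.05 s, during which the arm holds its last target.

## Task

With the fingertips, push the L-shaped specimen carrier across the black loading plate until it lies flat against the long rail, well before the pocket, then, keeping it pinned against the rail, drag it along into the corner pocket until it is fully home against both the rail and the end stop. Do not grasp it, lift it or tip it, it stays flat on the plate throughout; leave the other things on and around the plate where they are, and finish with the hand clear.

Things in the scene. Friction and masses are not known exactly. Their poses are not given: they have to be found in the camera images.
- plate: Black loading plate fixed to the bench, 200 mm (its x) by 300 mm (its y), 10 mm thick; origin at the centre of its underside, z up. Its place and yaw vary. Aluminium walls, all 10 mm high above its top face, stand on it: the rail, the end stop and the lip, which make a corner pocket 55 mm wide at its far left corner, open towards plate -y.
- rail (a point): Middle of the rail's inner face, at the plate's top face: plate (85, 0, 10) mm. The straight rail runs along plate y from -138 to +147 mm, 12 mm thick. Axes as the plate's: the carrier is pushed against it in +x and dragged along it in +y.
- corner (a point): Inside corner of the pocket on the plate's top face, where the rail's inner face meets the end stop's: plate (85, 135, 10) mm. The end stop is 12 mm thick and runs along plate x from the rail back to x = +24 mm.
- lip (a point): Free end of the lip, on its inner face at the plate's top face: plate (30, 119, 10) mm. The lip is parallel to the rail, 6 mm thick, and runs from here to the end stop (y = 135 mm); a short flare turned away from the rail goes on to y = 111 mm.
- carrier: Loose L-shaped specimen carrier, 14 mm high, 0.08 to 0.17 kg, flat on the plate, its bar 75 to 90 mm from the rail, axes within 0.3 rad of the plate's. Steel bar: x -13 to +13, y -32 to +32 mm, glass window on top. Light grey plastic tab: y +14 to +32, out to x = -39 mm. Origin: centre of the bar's underside, z up. Fully home: axes along the plate's, origin at plate (72, 103, 10) mm.
- crook (a point): Inner corner of the carrier's L, half-way up: carrier (-13, 14, 7) mm, axes as the carrier's. The open space lies on its -x, -y side. A fingertip standing there pins the bar to the rail when it presses in +x, and drives the tab when it presses in +y.
- round_carrier: Loose round steel carrier on the plate, 36 mm diameter, 14 mm high, origin at the centre of its underside; it lies to one or the other side of the L-shaped carrier, off the rail. To be left alone.
- spacer: Loose steel ring, 32 mm outside, 12 mm high, near the plate's front left corner, origin at the centre of its underside. To be left alone.
- weight: Loose knobbed brass weight, 32 mm diameter, 42 mm high, on the bench behind the rail, origin at the centre of its underside. To be left alone.
- jar: Loose small amber jar, 40 mm diameter, 50 mm high, on the bench behind the rail, origin at the centre of its underside. To be left alone.
- slide_box: Loose white slide box, 100 by 90 by 35 mm, on the bench right of the plate, origin at the centre of its underside. To be left alone.
- spatula: Loose lab spatula, 170 mm long, on the bench left of the plate, lying along its x. To be left alone.
- dish: Loose glass dish, 90 mm diameter, 18 mm high, on the bench left of the plate, origin at the centre of its underside. To be left alone.
Things that resemble listed ones, but are neither listed nor needed, are in the scene too. What is shaped like the carrier but red or yellow is not meant.

How it is judged:
By the outcome, as a careful person would: the job done as asked, in the order asked, and still so for the second after the job is handed in, with the robot touching nothing.
It also fails if it takes over 48 s, if anything falls off the work surface, if the arm or the gripper's body presses on something with over 40 N, if the wrist force passes 120 N, or if a joint passes its speed limit or range.

## Working session

There is one attempt and no reset: what is moved stays moved. The work goes in short steps, Python scripts to look and compute and a tool call to move; the robot and the scene stay as the last step left them, time stands still between calls to the robot, and variables do not carry over. Pictures are saved under pics/ and viewed, and the job is handed in when it is done.

Besides the shell and the picture viewer there is one more tool, called after "Call:" by a JSON object that holds its "method" and its "body". move_arm: Moves the arm, as the interface text tells. Its arguments: {"type":"object","properties":{"series":{"type":"array","items":{"type":"array"}},"force":{"type":"number"}},"required":["series"]}

```bash
ls; mkdir -p pics; python3 - <<'E'
from rig import ctrl
import cv2,numpy as np
s=ctrl.sense();print({k:np.round(v,3) for k,v in s.items()})
for n in ["top","side"]:
    m=ctrl.camera_model(n);print(n,m)
    p,d=ctrl.capture(n);cv2.imwrite(f"pics/{n}0.png",p[:,:,::-1]);np.savez(f"{n}0.npz",p=p,d=d)
print(ctrl.sense()['time_s'])
E
```

```text
pics
{'time_s': np.float64(0.0), 'joints': array([-1.492,  0.313,  1.498,  0.   ,  1.331, -0.223]), 'dq': array([ 0.001,  0.   ,  0.001,  0.001,  0.001, -0.   ]), 'tau': array([-2.0000e-03, -4.1227e+01, -2.5974e+01, -0.0000e+00,  4.0000e-03,
       -0.0000e+00]), 'eef_pos': array([ 156.042, -501.098,  303.32 ]), 'ee_rot': array([-0.001,  0.989,  0.15 ,  0.   ]), 'force': array([ 0.292, -0.506, -0.085]), 'wrist_torque': array([-0.048, -0.113,  0.023]), 'grip_width': np.float64(1.0)}
top {'fov_y': 57.35417657102874, 'cx': 276.20624724554807, 'cy': 201.89044995326282, 'rvec': array([ 2.10249305, -2.16802614,  0.14450506]), 'tvec': array([ 43.19568446, 565.56074953, 688.54606972])}
side {'fov_y': 57.72672474726263, 'cx': 279.7937570208114, 'cy': 208.07017126470433, 'rvec': array([ 0.22295771, -2.6832555 ,  1.41260538]), 'tvec': array([587.33880156,  65.2286313 , 634.58919726])}
0.1
```

View pics/top0.png

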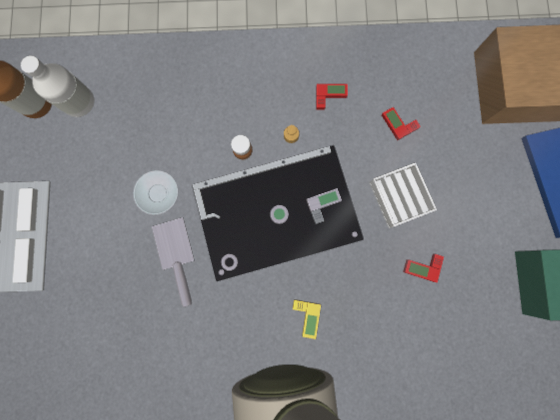

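View pics/side0.png

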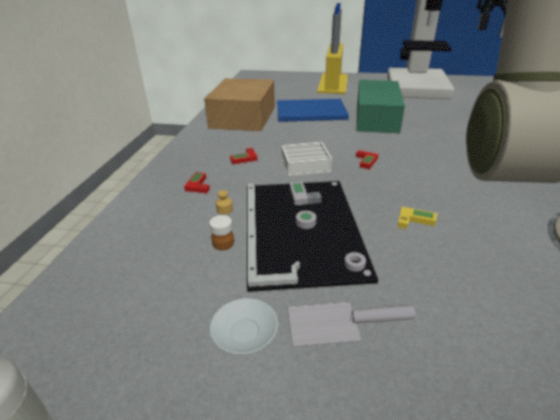

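```bash
cat > h.py <<'E'
import numpy as np,cv2
from rig import ctrl
from scipy.spatial.transform import Rotation as R
def ray(m,uv,h=420,fish=False):
    uv=np.atleast_2d(np.asarray(uv,float)); f=h/2/np.tan(np.radians(m['fov_y']/2))
    x=(uv[:,0]-m['cx'])/f; y=(uv[:,1]-m['cy'])/f
    if fish:
        r=np.hypot(x,y)+1e-12; d=np.c_[x/r*np.sin(r),y/r*np.sin(r),np.cos(r)]
    else: d=np.c_[x,y,np.ones_like(x)]
    Rm=R.from_rotvec(m['rvec']).as_matrix(); t=np.asarray(m['tvec'])
    return -Rm.T@t, d@Rm
def onplane(m,uv,z,fish=False):
    c,d=ray(m,uv,fish=fish); k=(z-c[2])/d[:,2]
    return c+k[:,None]*d
def proj(m,P,fish=False):
    P=np.atleast_2d(P); Rm=R.from_rotvec(m['rvec']).as_matrix(); q=P@Rm.T+m['tvec']
    f=210/np.tan(np.radians(m['fov_y']/2))
    if fish:
        rr=np.hypot(q[:,0],q[:,1]); th=np.arctan2(rr,q[:,2]); return np.c_[q[:,0]/rr*th*f+m['cx'],q[:,1]/rr*th*f+m['cy']]
    return np.c_[q[:,0]/q[:,2]*f+m['cx'],q[:,1]/q[:,2]*f+m['cy']]
E
python3 - <<'E'
from h import *
z=np.load('top0.npz');p=z['p'];m=ctrl.camera_model('top')
cv2.imwrite('pics/top0z.png',cv2.resize(p[130:290,180:380,::-1],None,fx=3.75,fy=3.75,interpolation=cv2.INTER_CUBIC))
for n,uv,h in [("corner TL",(194,182),20),("TR",(332,148),20),("BR",(362,240),10),("BL",(216,279),10),("round",(279,214),24),("L end",(337,190),24)]:
    print(n,onplane(m,uv,h).round(0))
c,_=ray(m,(0,0));print(c)
m=ctrl.camera_model('wrist');print(m, ray(m,(280,210),fish=True))
p,d=ctrl.capture('wrist');cv2.imwrite("pics/w0.png",p[:,:,::-1])
E
```

```text
corner TL [[615. 189.  20.]]
TR [[676. -89.  20.]]
BR [[ 491. -139.   10.]]
BL [[424. 147.  10.]]
round [[546.  21.  24.]]
L end [[589. -94.  24.]]
[456.35569829  15.86427697 766.36043743]
{'fov_y': 65.70646984690485, 'cx': 279.1565615739922, 'cy': 205.6671458450791, 'rvec': array([-2.33172591,  1.71763066,  0.25586406]), 'tvec': array([-523.75720717,  -37.63775376,  379.3633668 ])} (array([ 225.56207564, -479.23948361,  372.96922664]), array([[-0.28775153, -0.08984358, -0.95348161]]))
```

View pics/top0z.png

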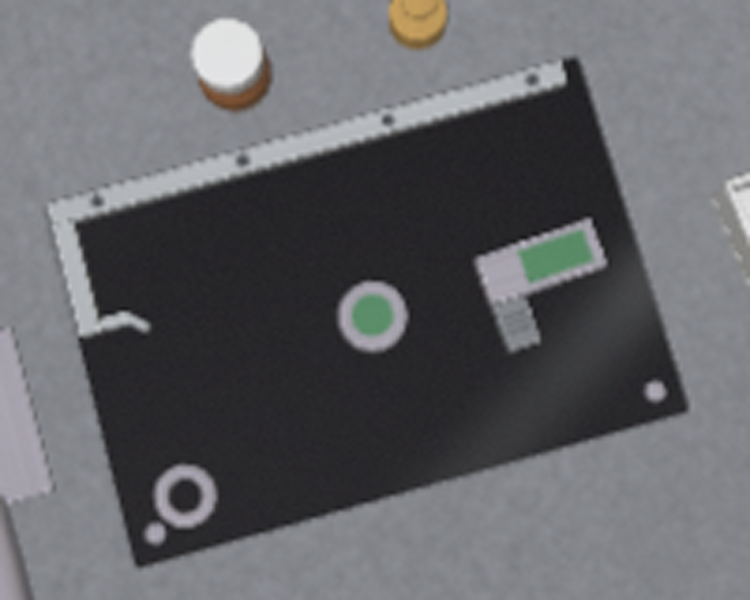

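View pics/w0.png

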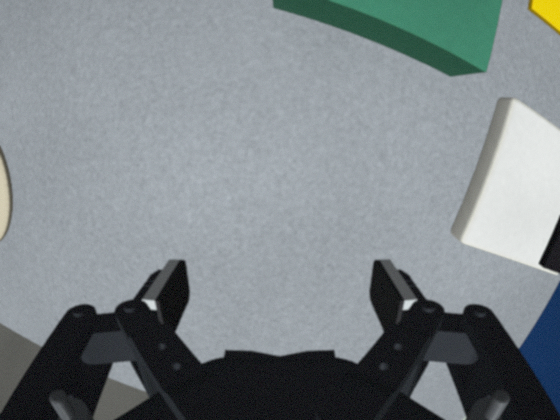

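```bash
cat >> h.py <<'E'
from scipy.optimize import least_squares
def fit(m,mod,uv,fish=False,x0=None):
    mod=np.array(mod,float); uv=np.array(uv,float)
    W=np.array([onplane(m,uv[i],mod[i,2],fish)[0,:2] for i in range(len(mod))])
    a=mod[:,:2]-mod[:,:2].mean(0); b=W-W.mean(0)
    th=np.arctan2((a[:,0]*b[:,1]-a[:,1]*b[:,0]).sum(),(a*b).sum())
    Rm=np.array([[np.cos(th),-np.sin(th)],[np.sin(th),np.cos(th)]])
    t=W.mean(0)-Rm@mod[:,:2].mean(0)
    print('fit',t.round(1),round(th,4),'res',(W-(mod[:,:2]@Rm.T+t)).round(1).tolist())
    return t,th
def toplate(T,P):
    t,th=T; c,s=np.cos(th),np.sin(th); return (np.atleast_2d(P)[:,:2]-t)@np.array([[c,-s],[s,c]])
def fromplate(T,P):
    t,th=T; c,s=np.cos(th),np.sin(th); return np.atleast_2d(P)[:,:2]@np.array([[c,s],[-s,c]])+t
E
python3 - <<'E'
from h import *
m=ctrl.camera_model('top')
Z=lambda u,v:((u+.5)/3.75-.5+180,(v+.5)/3.75-.5+130)
T=fit(m,[(-100,150,10),(-100,-150,10),(100,-150,10),(85,-138,20),(85,135,20),(97,147,20),(24,147,20)],
 [Z(137,566),Z(687,409),Z(576,57),Z(567,82),Z(77,222),Z(48,205),Z(80,336)])
C=fit(m,[(13,32,24),(13,-32,24),(-13,-32,24),(-39,32,24),(-39,14,24)],[Z(475,258),Z(592,218),Z(606,262),Z(508,352),Z(541,342)])
print('carrier in plate',toplate(T,C[0]),C[1]-T[1])
for n,uv,h in [('round',Z(372,316),24),('spacer',Z(185,495),22)]: print(n,toplate(T,onplane(m,uv,h)))
print('crook plate',toplate(T,fromplate(C,(-13,14))))
np.save('T.npy',[*T[0],T[1]])
print(proj(m,[[*fromplate(C,(-13,14))[0],24]]))
E
```

```text
fit [552.9  26.6] 0.2461 res [[1.9, -0.6], [1.0, 2.3], [-1.2, 1.5], [-0.3, 0.4], [-1.3, -2.0], [-0.3, -1.2], [0.2, -0.4]]
fit [571.8 -67.2] 0.303 res [[-0.1, -0.2], [-0.0, -1.1], [1.3, 0.7], [-0.2, 0.3], [-0.9, 0.3]]
carrier in plate [[ -4.5123786  -95.53280166]] 0.056928165420346094
round [[-8.12219317 -3.02307388]]
spacer [[-70.41566825 114.21324906]]
crook plate [[-18.28788289 -82.29514772]]
[[319.41620123 207.80654629]]
```

```bash
cat >> h.py <<'E'
def plate():
    a=np.load('T.npy'); return a[:2],a[2]
def shift(tp,ztcp,yaw=None):
    """tool-frame shift+turn to bring TCP to plate-xy tp at height z, tool x at world yaw"""
    s=ctrl.sense(); T=plate(); q=s['ee_rot']; Rm=R.from_quat([q[1],q[2],q[3],q[0]]).as_matrix()
    w=np.r_[fromplate(T,tp)[0],ztcp]; 
    y=np.arctan2(Rm[1,0],Rm[0,0])
    print('t',round(float(s['time_s']),2),'pos',s['eef_pos'].round(1),'plate',toplate(T,s['eef_pos']).round(1),'yawrel',np.degrees(y-T[1]).round(2),'F',np.round(s['force'],1),'g',round(float(s['grip_width']),2),'tilt',Rm[2].round(3))
    print('shift',(Rm.T@(w-s['eef_pos'])).round(1),'turn',np.degrees(y-T[1]).round(2))
E
python3 -c "
from h import *
shift((-70,-97),200)"
```

```text
t 0.15 pos [ 156.  -501.2  303.5] plate [[-513.5 -415.2]] yawrel 3.19 F [ 0.8 -0.3 -1.3] g 1.0 tilt [ 0.    -0.001 -1.   ]
shift [ 460.5 -292.9  103.8] turn 3.19
```

Call:
{"method": "move_arm", "body": {"series": [[[30, -20, 5], 1, 0], [[85, -55, 15], 2, 0], [[145, -92, 30], 3.2, 0], [[205, -130, 45], 3.2, 0], [[265, -168, 60], 3.2, 0], [[325, -206, 72], 3.2, 0], [[380, -240, 85], 3.2, 0], [[425, -270, 95], 3.2, 0], [[455, -288, 102], 3.2, 0], [[460, -293, 104], 3.2, 0]]}}

```text
time_s: 1.4
eef_pos: [509.2, -82.2, 198.9]
ee_rot: [-0.0, 0.992, 0.124, -0.001]
force: [-0.7, -0.8, -0.3]
grip_width: 0.001
```

```bash
python3 - <<'E'
from h import *
shift((-70,-97),200)
m=ctrl.camera_model('wrist');p,d=ctrl.capture('wrist');cv2.imwrite("pics/w1.png",p[:,:,::-1]);np.savez('w1.npz',p=p,d=d,**m)
E
```

```text
t 1.4 pos [509.2 -82.2 198.9] plate [[-68.9 -94.9]] yawrel 0.18 F [-0.7 -0.8 -0.3] g 0.0 tilt [-0.001 -0.001 -1.   ]
shift [-1.1  2.1 -1.1] turn 0.18
```

View pics/w1.png

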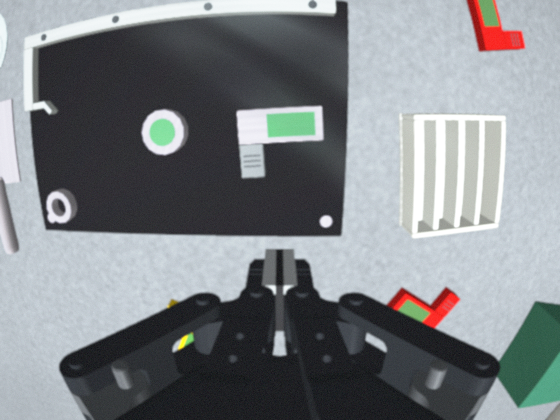

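```bash
python3 - <<'E'
import cv2
p=cv2.imread('pics/w1.png')
cv2.imwrite('pics/w1a.png',cv2.resize(p[95:185,225:335],None,fx=6.5,fy=6.5,interpolation=cv2.INTER_CUBIC))
a=cv2.resize(p[0:120,15:85],None,fx=4.5,fy=4.5,interpolation=cv2.INTER_CUBIC)
b=cv2.resize(p[0:120,300:370],None,fx=4.5,fy=4.5,interpolation=cv2.INTER_CUBIC)
cv2.imwrite('pics/w1b.png',cv2.hconcat([a,b]))
E
```

```text
(no output)
```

View pics/w1a.png

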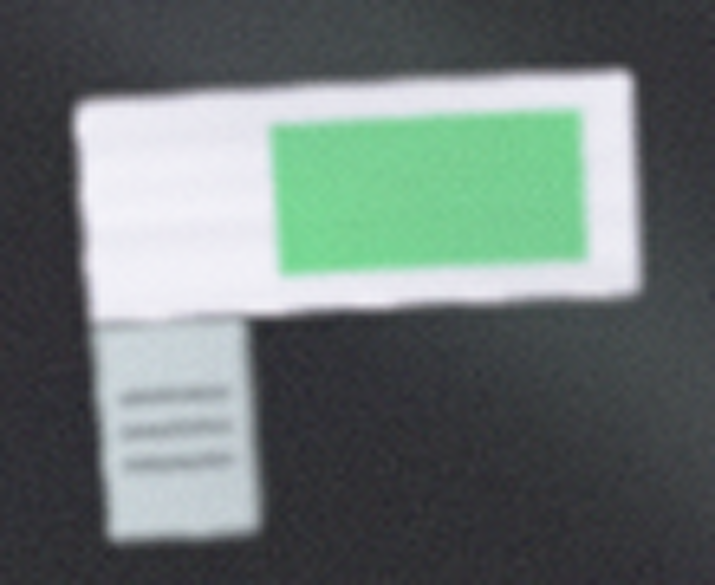

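View pics/w1b.png

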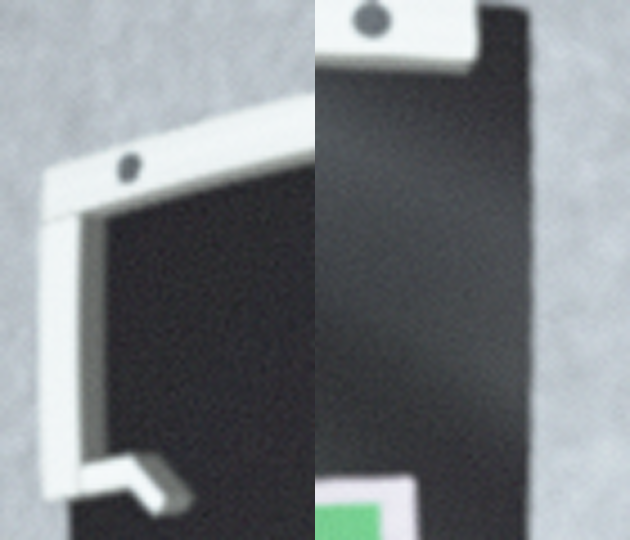

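```bash
python3 - <<'E'
from h import *
z=np.load('w1.npz');m={k:z[k] for k in ['fov_y','cx','cy','rvec','tvec']}
A=lambda u,v:(u/6.5+225-.4,v/6.5+95-.4)
B=lambda u,v:(u/4.5+15-.4,v/4.5-.4)
D=lambda u,v:((u-315)/4.5+300-.4,v/4.5-.4)
# inner rail top corner pocket (80,213); bottom (107,215); outer (43,172); end stop end (42,500); rail bottom inner near end (472,73) y=-138 ; top (476,58)
T=fit(m,[(85,135,20),(85,135,10),(97,147,20),(24,147,20),(85,-138,20),(85,-138,10),(100,-150,10),(-100,150,10),(-100,-150,10)],
 [B(80,213),B(107,215),B(43,172),B(42,500),D(476,58),D(472,74),D(527,6),(45.5,229),(341,235)],True)
C=fit(m,[(13,32,24),(13,-32,24),(-13,-32,24),(-39,32,24),(-39,14,24)],[A(75,100),A(633,68),A(641,295),A(110,543),A(262,535)],True)
print('carrier in plate',toplate(T,C[0]),C[1]-T[1],'crook',toplate(T,fromplate(C,(-13,14))))
print('round',toplate(T,onplane(m,(162,131),24,True)))
# fingertip visible?
print(toplate(T,onplane(m,[(265,250),(296,250)],126,True)))
t=0.5*(T[0]+np.load('T.npy')[:2]); print(T)
np.save('Tw.npy',[*T[0],T[1]])
E
```

```text
fit [550.6  27.2] 0.2454 res [[-0.6, -0.7], [0.0, 0.1], [-0.6, -0.3], [0.2, 0.1], [-0.5, 0.3], [-0.3, -0.6], [-1.5, 1.0], [2.0, -1.4], [1.2, 1.4]]
fit [569.3 -66.9] 0.3069 res [[0.3, 0.1], [0.3, 0.0], [-0.2, 0.1], [-0.1, -0.0], [-0.2, -0.2]]
carrier in plate [[ -4.79543567 -95.742447  ]] 0.061484963007170934 crook [[-18.63111803 -82.56770247]]
round [[-7.35089339 -3.76624675]]
[[ -59.25258661  -88.64988043]
 [ -59.2030692  -103.55161314]]
(array([550.64348207,  27.17178971]), np.float64(0.24540521490782852))
```

```bash
cp Tw.npy T.npy; python3 -c "
from h import *
shift((-52,-97),87)"
```

```text
t 1.45 pos [509.2 -82.  198.7] plate [[-66.7 -95.8]] yawrel 0.21 F [-0.4  1.6 -0.6] g 0.0 tilt [-0.001 -0.001 -1.   ]
shift [ 14.8   1.4 111.7] turn 0.21
```

Call:
{"method": "move_arm", "body": {"series": [[[4, 1, 15], 0.2, 0], [[10, 1.4, 40], 0.2, 0], [[15, 1.4, 65], 0.2, 0], [[15, 1.4, 88], 0.2, 0], [[15, 1.4, 100], 0.2, 0], [[15, 1.4, 106], 0.2, 0], [[15, 1.4, 106], 0.2, 0]]}}

```text
time_s: 2.33
eef_pos: [523.0, -82.9, 94.1]
ee_rot: [0.0, 0.993, 0.121, 0.0]
force: [-0.3, -0.0, 0.2]
grip_width: 0.0
```

```bash
python3 - <<'E'
from h import *
shift((-29,-97),87)
m=ctrl.camera_model('wrist');p,d=ctrl.capture('wrist');cv2.imwrite("pics/w2.png",p[:,:,::-1])
p,d=ctrl.capture('side');cv2.imwrite("pics/s2.png",cv2.resize(p[170:290,230:390,::-1],None,fx=4.5,fy=4.5,interpolation=cv2.INTER_CUBIC))
E
```

```text
t 2.33 pos [523.  -82.9  94.1] plate [[ -53.5 -100.1]] yawrel -0.2 F [-0.3 -0.   0.2] g 0.0 tilt [ 0.  0. -1.]
shift [24.5 -3.2  7.1] turn -0.2
```

View pics/w2.png

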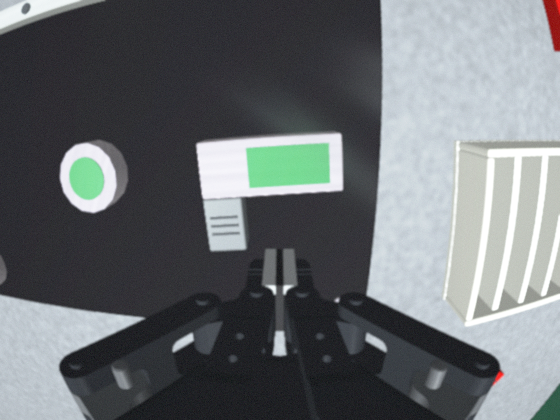

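View pics/s2.png

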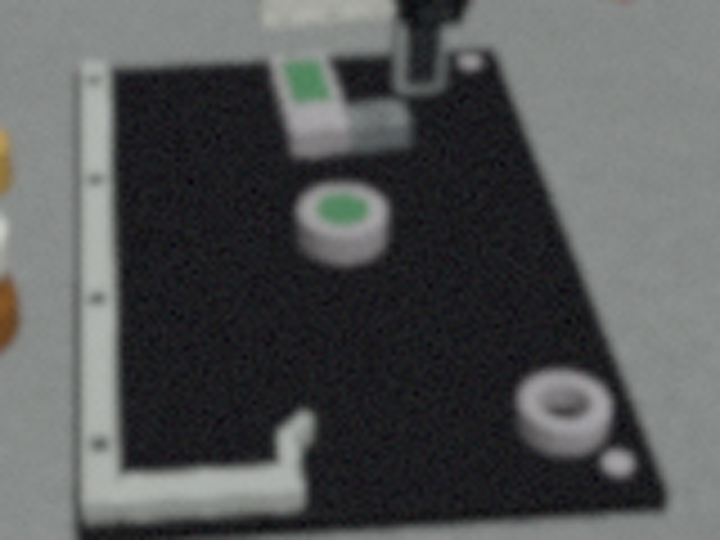

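Call:
{"method": "move_arm", "body": {"series": [[[0, -1, 3], -0.2, 0], [[0, -3, 7], -0.2, 0], [[6, -3, 7], -0.2, 0], [[12, -3, 7], -0.2, 0], [[17, -3, 7], -0.2, 0], [[21, -3, 7], -0.2, 0], [[25, -3, 7], -0.2, 0], [[29, -3, 7], -0.2, 0], [[33, -3, 7], -0.2, 0], [[35, -3, 7], -0.2, 0]]}}

```text
time_s: 3.68
eef_pos: [556.5, -71.1, 86.9]
ee_rot: [-0.0, 0.992, 0.123, 0.0]
force: [-0.9, 0.0, 0.4]
grip_width: -0.004
```

```bash
python3 - <<'E'
from h import *
shift((48,-97),87)
m=ctrl.camera_model('wrist');p,d=ctrl.capture('wrist');cv2.imwrite("pics/w3.png",p[:,:,::-1])
E
```

```text
t 3.67 pos [556.5 -71.1  86.9] plate [[-18.2 -96.8]] yawrel 0.03 F [-0.9  0.   0.4] g -0.0 tilt [ 0. -0. -1.]
shift [66.2  0.3 -0.1] turn 0.03
```

View pics/w3.png

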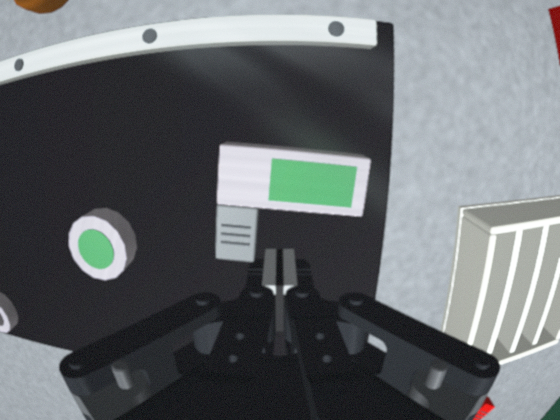

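```bash
python3 - <<'E'
from h import *
s=ctrl.sense();m=ctrl.camera_model('wrist')
p=cv2.imread('pics/w3.png')
cv2.imwrite('pics/w3a.png',cv2.resize(p[130:300,200:380],None,fx=3.5,fy=3.5,interpolation=cv2.INTER_CUBIC))
C=fit(m,[(13,32,24),(13,-32,24),(-13,-32,24),(-39,32,24),(-39,14,24)],[(219,144),(370,158),(362,216),(216,259),(255,262)],True)
T=plate()
print('carrier',toplate(T,C[0]),C[1]-T[1])
t=s['eef_pos']
e=np.array([np.cos(T[1]),np.sin(T[1]),0])
for f in (0,8,11): 
  for h in (14,24,40): print(f,h,proj(m,[*(t+f*e)[:2],h],True))
E
```

```text
fit [600.4 -65.7] 0.1649 res [[0.2, -0.2], [-0.4, 0.4], [-0.1, 0.3], [0.0, -0.3], [0.2, -0.2]]
carrier [[  25.67102167 -102.15448593]] -0.0805195822970329
0 14 [[280.10570132 264.17027768]]
0 24 [[280.14272943 273.96766661]]
0 40 [[280.21057624 292.23279394]]
8 14 [[280.11651168 249.37117944]]
8 24 [[280.15592765 258.51009187]]
8 40 [[280.22889968 275.68521824]]
11 14 [[280.12032031 243.65523673]]
11 24 [[280.16062066 252.51779719]]
11 40 [[280.23551553 269.22321833]]
```

View pics/w3a.png

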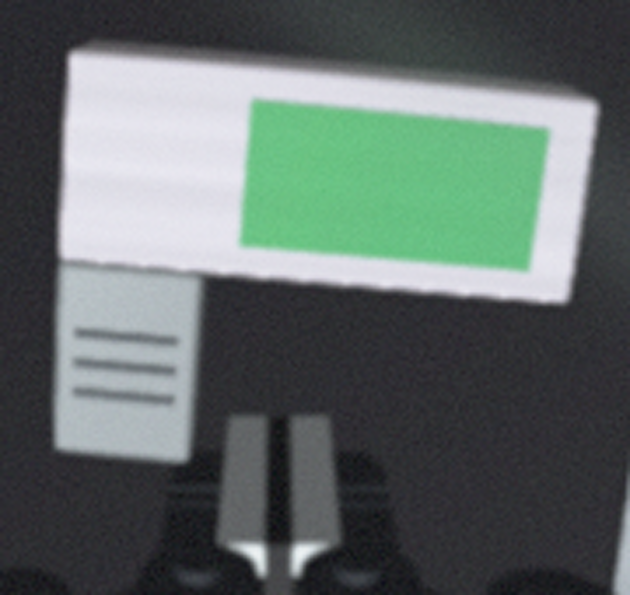

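```bash
python3 - <<'E'
from h import *
ps=[]
for i in range(2):
    p,d=ctrl.capture('wrist');ps.append(p[100:300,180:400,::-1])
cv2.imwrite("pics/w4.png",cv2.resize(cv2.hconcat(ps),None,fx=1.8,fy=1.8,interpolation=cv2.INTER_CUBIC))
shift((48,-97),87)
E
```

```text
t 3.83 pos [556.4 -71.2  86.9] plate [[-18.3 -96.8]] yawrel 0.03 F [ 0.3  0.7 -0.1] g -0.0 tilt [ 0.  0. -1.]
shift [66.3  0.2 -0.1] turn 0.03
```

View pics/w4.png

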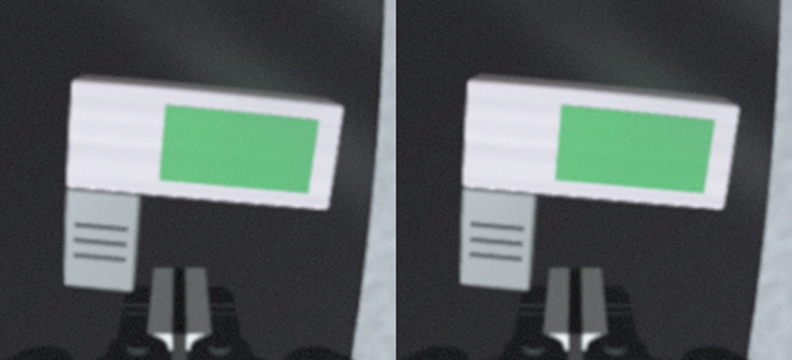

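Call:
{"method": "move_arm", "body": {"series": [[[3, 3, 0], 0, 0], [[8, 6, 0], 0, 0], [[12, 6, 0], 0, 0], [[14, 6, 0], 0, 0], [[15.5, 6, 0], 0, 0], [[16.5, 6, 0], 0, 0], [[17.5, 6, 0], 0, 0], [[18.5, 6, 0], 0, 0], [[19.5, 6, 0], 0, 0], [[20.5, 6, 0], 0, 0]]}}

```text
time_s: 5.08
eef_pos: [577.7, -72.0, 86.9]
ee_rot: [-0.0, 0.992, 0.123, 0.0]
force: [-1.7, 0.2, -0.6]
grip_width: -0.0
```

```bash
cat > look.py <<'E'
import sys
from h import *
shift((48,-103),87)
p,d=ctrl.capture('wrist');cv2.imwrite(f"pics/{sys.argv[1]}.png",cv2.resize(p[:310,100:460,::-1],None,fx=1.9,fy=1.9,interpolation=cv2.INTER_CUBIC))
E
python3 look.py w5
```

```text
t 5.08 pos [577.7 -72.   86.9] plate [[   2.2 -102.8]] yawrel 0.03 F [-1.7  0.2 -0.6] g -0.0 tilt [ 0. -0. -1.]
shift [45.8  0.3 -0.1] turn 0.03
```

View pics/w5.png

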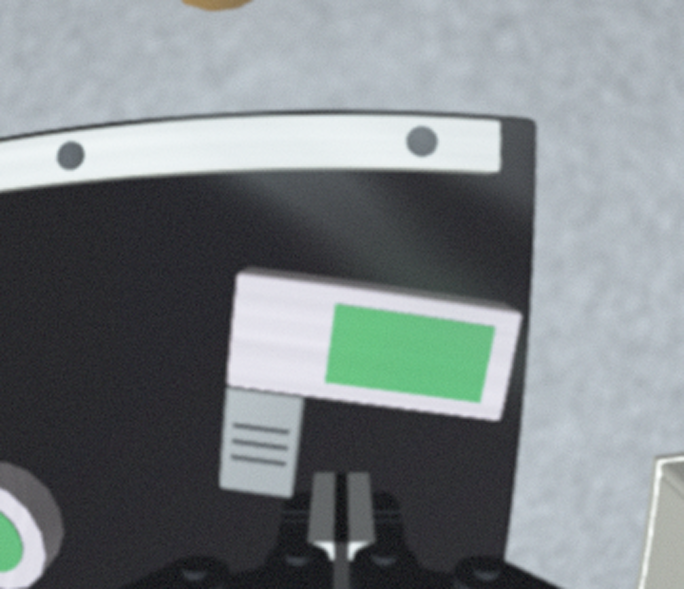

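```bash
python3 - <<'E'
from h import *
m=ctrl.camera_model('wrist')
u=lambda a,b:((a+.5)/1.9-.5+100,(b+.5)/1.9-.5)
C=fit(m,[(13,32,24),(13,-32,24),(-13,-32,24),(-39,32,24),(-39,14,24)],[u(237,273),u(521,314),u(499,420),u(219,487),u(292,497)],True)
T=plate();print('carrier',toplate(T,C[0]),C[1]-T[1])
T2=fit(m,[(85,-138,20),(97,-138,20),(100,-150,10)],[u(500,172),u(500,120),u(535,122)],True)
p,d=ctrl.capture('side');a=cv2.resize(p[170:240,240:370,::-1],None,fx=5.5,fy=5.5,interpolation=cv2.INTER_CUBIC)
cv2.imwrite("pics/s5.png",a)
p,d=ctrl.capture('top');a=cv2.resize(p[130:290,180:380,::-1],None,fx=3.75,fy=3.75,interpolation=cv2.INTER_CUBIC)
cv2.imwrite("pics/t5.png",a)
E
```

```text
fit [621.  -68.1] 0.1098 res [[-0.4, -0.4], [-0.6, 0.4], [0.2, 0.5], [0.4, -0.4], [0.4, -0.1]]
carrier [[  45.11253129 -109.55814804]] -0.13563819777974206
fit [552.8  31. ] 0.2182 res [[0.5, -0.4], [0.3, -0.0], [-0.8, 0.4]]
```

View pics/s5.png

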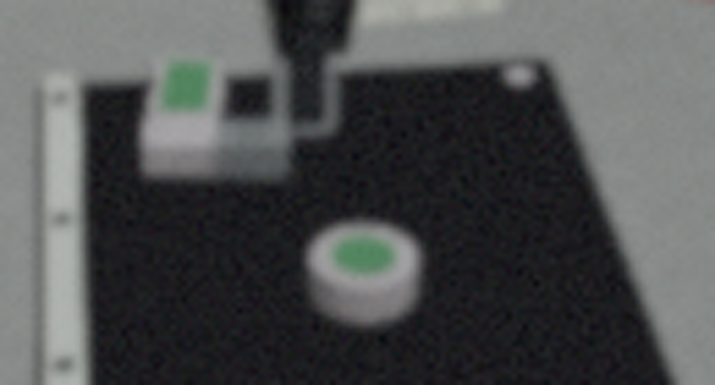

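View pics/t5.png

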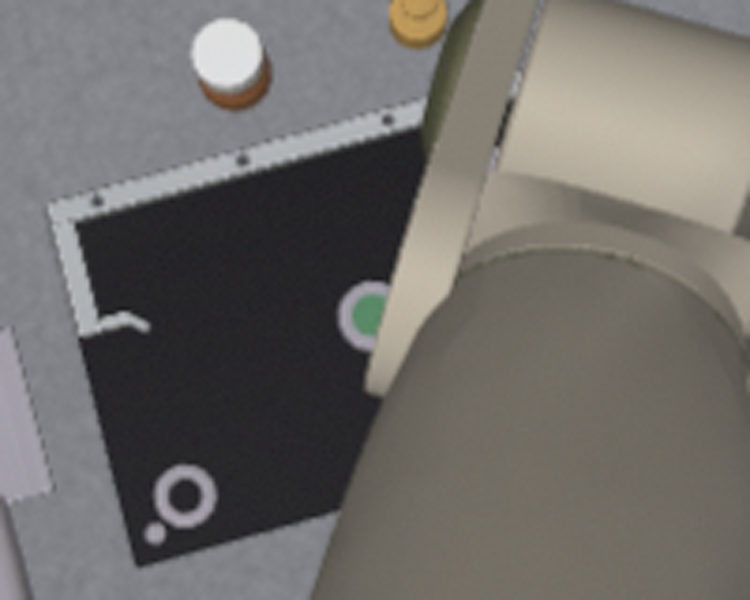

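```bash
python3 - <<'E'
from h import *
T=plate()
s=ctrl.sense()
for n,fish in (('wrist',True),('side',False)):
    m=ctrl.camera_model(n);p,d=ctrl.capture(n)
    print(n,d.min(),d.max())
    v,u=np.mgrid[0:420,0:560]; uv=np.c_[u.ravel(),v.ravel()]
    c,dr=ray(m,uv,fish=fish)
    Rm=R.from_rotvec(m['rvec']).as_matrix(); zc=dr@Rm[2]
    P=c+dr*(d.ravel()/zc)[:,None]; ok=(d.ravel()>0)
    pl=toplate(T,P); tc=toplate(T,s['eef_pos'])[0]
    q=pl-tc
    # height map in window around finger
    H=np.full((12,18),np.nan)
    for i in range(12):
        for j in range(18):
            k=ok&(q[:,0]>-20+6*i)&(q[:,0]<=-14+6*i)&(q[:,1]>-54+6*j)&(q[:,1]<=-48+6*j)&(P[:,2]<90)
            if k.sum(): H[i,j]=P[k,2].max()
    print('rows x from -20 step 6; cols y from -54 step 6'); print(H.round(0))
E
```

```text
wrist 0.0 250.47284
rows x from -20 step 6; cols y from -54 step 6
[[ 1. 11. 11. 11. 11. 11. 10. nan nan nan nan nan 11. 10. 11. 11. 11. 11.]
 [ 1. 11. 90. 87. 79. 11. 11. nan 69. 69. nan 10. 10. 78. 86. 90. 11. 11.]
 [ 1. 11. 90. 89. 77. 71. 11. nan 69. 69. nan 10. 71. 79. 88. 90. 88. 11.]
 [ 1. 89. 90. 89. 72. 72. 11. 11. 80. 81. 11. 10. 72. 72. 88. 90. 90. 11.]
 [ 1. 90. 90. 89. 80. 73. 65. 48. 90. 90. 63. 65. 72. 80. 88. 90. 88. 84.]
 [90. 90. 90. 89. 81. 73. 90. 90. 90. 90. 90. 90. 72. 80. 88. 90. 90. 90.]
 [ 1. 11. 11. 11. 12. 11. 90. 90. 90. 90. 90. 90. 26. 26. 11. 11. 12. 11.]
 [ 1. 11. 24. 25. 24. 23. 11. 11. 11. 11. 25. 26. 25. 25. 11. 11. 11. 11.]
 [ 1. 11. 24. 26. 26. 26. 25. 25. 25. 25. 25. 25. 25. 25. 11. 11. 11. 12.]
 [ 1. 11. 25. 25. 26. 26. 26. 26. 26. 26. 25. 25. 25. 24. 11. 11. 11. 11.]
 [ 1. 11. 25. 26. 26. 26. 26. 26. 26. 25. 25. 25. 25. 25. 11. 11. 11. 11.]
 [ 1. 11. 25. 25. 26. 26. 26. 26. 26. 26. 25. 25. 25. 24. 12. 11. 11. 11.]]
side 0.0 2959.1777
rows x from -20 step 6; cols y from -54 step 6
[[nan  7.  9.  8.  8.  9.  8.  8.  8. 10.  9.  9. 90.  9.  8.  9.  9.  9.]
 [nan nan nan nan nan nan  8.  8.  8. 15. 84. 89. 88. 62. 61. 70. 74. 85.]
 [nan nan nan nan nan nan nan nan nan  8. 44. 50. 42.  9. 65. 67. 78. 84.]
 [nan nan nan nan nan nan nan nan nan  8. 43. 48.  9.  9. 67.  9. 83. 86.]
 [nan nan nan nan nan nan nan nan nan  9. 44. 48.  9.  8. 67. 68. 76. 87.]
 [nan  7.  9.  8.  9.  8.  8. 59. 60. 45. 82. 88. 89. 63. 80. 71. 76. 87.]
 [nan  8.  8.  9.  9.  8.  8.  9. 79. nan 89. 89. 88. 23. 21.  9. 10.  9.]
 [nan nan  9.  9.  9.  9. 10. nan nan nan nan 23. 22. 23. 23.  9.  9.  9.]
 [nan nan nan 22. 22. 22. 23. 22. 23. 22. 22. 23. 24. 22. 17.  9. 10.  9.]
 [nan nan nan 23. 23. 24. 23. 23. 24. 24. 23. 23. 23. 22.  8.  8. 10. 10.]
 [nan nan 23. 23. 24. 23. 23. 23. 24. 24. 24. 23. 23. 23.  9.  9.  9.  9.]
 [nan nan 22. 24. 23. 24. 23. 24. 23. 23. 23. 23. 23. 22.  9.  9.  9.  9.]]
```

```bash
python3 - <<'E'
from h import *
T=plate()
s=ctrl.sense()
for n,fish in (('wrist',True),('side',False)):
    m=ctrl.camera_model(n);p,d=ctrl.capture(n)
    v,u=np.mgrid[0:420,0:560]; uv=np.c_[u.ravel(),v.ravel()]
    c,dr=ray(m,uv,fish=fish)
    Rm=R.from_rotvec(m['rvec']).as_matrix(); zc=dr@Rm[2]
    P=c+dr*(d.ravel()/zc)[:,None]; ok=(d.ravel()>0)
    q=toplate(T,P)-toplate(T,s['eef_pos'])[0]
    for z0 in range(12,90,6):
        k=ok&(P[:,2]>z0)&(P[:,2]<=z0+6)&(abs(q[:,1])<20)&(q[:,0]>-30)&(q[:,0]<26)
        if k.sum(): print(n,z0,k.sum(),q[k].min(0).round(1),q[k].max(0).round(1))
    # depth at image pixels in column around finger tip
    if n=='wrist':
        for vv in range(215,285,5): i=vv*560+272; print(vv,d[vv,272].round(0),P[i].round(0),q[i].round(0))
        np.save('dw.npy',d)
E
```

```text
wrist 12 15 [ 6.8 -6. ] [24.6 12.1]
wrist 18 826 [  5.1 -12.2] [26. 20.]
wrist 24 589 [  5.1 -13. ] [25.7 19.9]
wrist 30 391 [  5.1 -13.2] [10.8 14.2]
wrist 36 466 [  5.1 -13.1] [11.1 14.2]
wrist 42 346 [  5.3 -13.1] [11.1 14.2]
wrist 48 632 [-12.6 -15.6] [11.8 11.1]
wrist 54 753 [-12.5 -19.9] [13.4 20. ]
wrist 60 1400 [-12.7 -20. ] [13.4 19.9]
wrist 66 921 [ -9.5 -20. ] [12.2 20. ]
wrist 72 201 [  0.2 -15.2] [15.4 16.2]
wrist 78 1011 [  2.3 -15.8] [17.4 16.6]
wrist 84 1493 [  6.7 -16.6] [17.8 17.3]
215 155.0 [600. -62.   9.] [24.  4.]
220 156.0 [597. -63.   9.] [21.  4.]
225 156.0 [595. -64.   9.] [19.  4.]
230 158.0 [592. -64.   9.] [16.  4.]
235 158.0 [590. -65.   9.] [13.  4.]
240 159.0 [587. -66.   9.] [11.  4.]
245 160.0 [585. -66.   9.] [8. 4.]
250 150.0 [586. -66.  19.] [10.  4.]
255 145.0 [586. -66.  24.] [10.  4.]
260 139.0 [587. -66.  31.] [10.  4.]
265 136.0 [586. -66.  34.] [10.  3.]
270 131.0 [587. -66.  39.] [10.  3.]
275 125.0 [588. -66.  45.] [11.  3.]
280 122.0 [587. -66.  48.] [11.  3.]
side 12 17 [-9.  -0.6] [12.4 11. ]
side 18 38 [-9.1 -3.2] [25.9 19.2]
side 24 28 [-9. -1.] [12.4 16.2]
side 30 31 [-9.2 -1.6] [12.4 16.6]
side 36 34 [-8.8  1.7] [12.5 16.8]
side 42 23 [-8.9 -0.7] [12.4 16.8]
side 48 5 [-3.9 16.5] [ 8.  18.2]
side 54 6 [ 13.2 -10. ] [14.8 13.2]
side 60 2 [13.3 13.1] [13.3 13.9]
side 66 2 [13.1 11.7] [13.3 13.7]
side 72 9 [11.6 16.2] [17.3 17.5]
side 78 13 [11. -3.] [17.6 19.6]
side 84 18 [-15.   -1.6] [17.6 19.6]
```

Call:
{"method": "move_arm", "body": {"series": [[[-3, 0, 0], 0, 0], [[-7, 0, 0], 0, 0], [[-7, 5, 0], 0, 0], [[-7, 11, 0], 0, 0], [[-3, 15, 0], 0, 0], [[3, 15, 0], 0, 0], [[8, 15, 0], 0, 0], [[12, 15, 0], 0, 0], [[13, 15, 0], 0, 0]]}}

```text
time_s: 6.55
eef_pos: [594.1, -83.2, 86.8]
ee_rot: [0.0, 0.992, 0.123, 0.0]
force: [0.2, 0.2, 0.5]
grip_width: -0.001
```

```bash
python3 look.py w6
```

```text
t 6.55 pos [594.1 -83.2  86.8] plate [[  15.4 -117.6]] yawrel 0.05 F [0.2 0.2 0.5] g -0.0 tilt [ 0.  0. -1.]
shift [ 32.6 -14.6  -0.2] turn 0.05
```

View pics/w6.png

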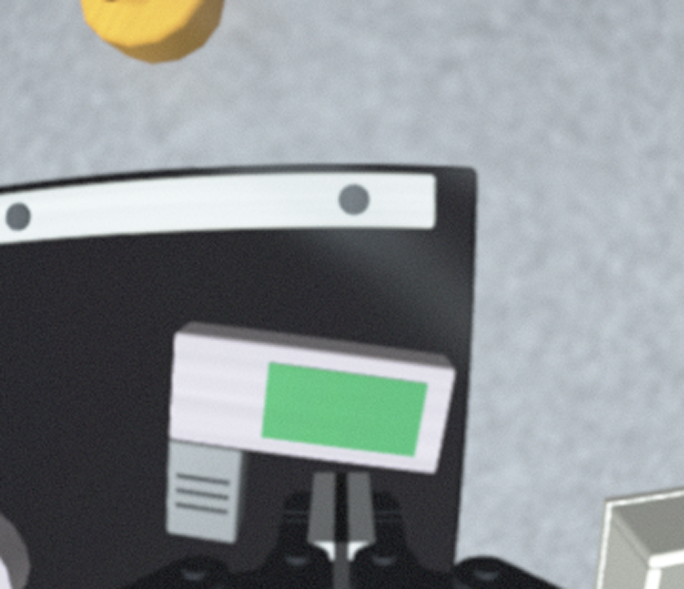

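Call:
{"method": "move_arm", "body": {"series": [[[1.5, 0, 0], 0, 0], [[3, 0, 0], 0, 0], [[5, 0, 0], 0, 0], [[7.5, 0, 0], 0, 0], [[10, 0, 0], 0, 0], [[12.5, 0, 0], 0, 0], [[15, 0, 0], 0, 0], [[17, 0, 0], 0, 0], [[18, 0, 0], 0, 0]]}}

```text
time_s: 7.72
eef_pos: [611.4, -79.0, 86.9]
ee_rot: [-0.0, 0.992, 0.123, -0.0]
force: [-1.2, 0.3, 0.6]
grip_width: -0.001
```

```bash
python3 look.py w7
```

```text
t 7.72 pos [611.4 -79.   86.9] plate [[  33.2 -117.7]] yawrel 0.03 F [-1.2  0.3  0.6] g -0.0 tilt [-0. -0. -1.]
shift [ 14.8 -14.7  -0.1] turn 0.03
```

View pics/w7.png

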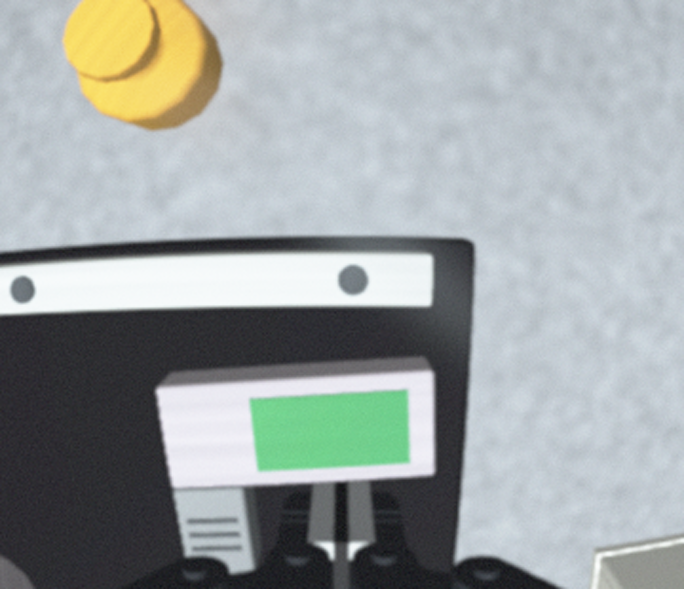

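```bash
cat > cf.py <<'E'
from h import *
def cfit(pts,k=1.9,ox=100):
    m=ctrl.camera_model('wrist');u=lambda a,b:((a+.5)/k-.5+ox,(b+.5)/k-.5)
    mod={'a':(13,32,24),'b':(13,-32,24),'c':(-13,-32,24),'d':(-39,32,24),'e':(-39,14,24),'f':(-13,14,24)}
    C=fit(m,[mod[i] for i in pts],[u(*pts[i]) for i in pts],True);T=plate()
    print('carrier',toplate(T,C[0]).round(1),round(C[1]-T[1],4)); return C
E
python3 -c "
from cf import *
cfit(dict(a=(157,386),b=(434,371),c=(435,474),f=(248,486)))
m=ctrl.camera_model('wrist');u=lambda a,b:((a+.5)/1.9-.5+100,(b+.5)/1.9-.5)
print(toplate(plate(),onplane(m,[u(432,306),u(0,315),u(432,253)],20,True)))"
```

```text
fit [631.4 -63.3] 0.3083 res [[0.2, -0.2], [-0.6, 0.3], [0.1, 0.7], [0.2, -0.8]]
carrier [[  56.4 -107.4]] 0.0629
[[  84.93316817 -137.71876103]
 [  84.77521263  -32.53602985]
 [  96.87229488 -137.42141808]]
```

Call:
{"method": "move_arm", "body": {"series": [[[-4, 0, 0], 0, 0], [[-5, -3, 0], 0, 0], [[-4, -6, 0], 0, 0], [[-2, -6, 0], 0, 0], [[0, -6, 0], 0, 0], [[2, -6, 0], 0, 0], [[4, -6, 0], 0, 0], [[6, -6, 0], 0, 0], [[8, -6, 0], 0, 0], [[10, -6, 0], 0, 0]]}}

```text
time_s: 9.02
eef_pos: [619.7, -70.7, 86.9]
ee_rot: [-0.0, 0.992, 0.123, -0.0]
force: [-2.3, -0.7, -0.0]
grip_width: 0.001
```

```bash
python3 look.py w8
```

```text
t 9.03 pos [619.7 -70.7  86.9] plate [[  43.2 -111.8]] yawrel 0.03 F [-2.3 -0.7 -0. ] g 0.0 tilt [-0. -0. -1.]
shift [ 4.8 -8.8 -0.1] turn 0.03
```

View pics/w8.png

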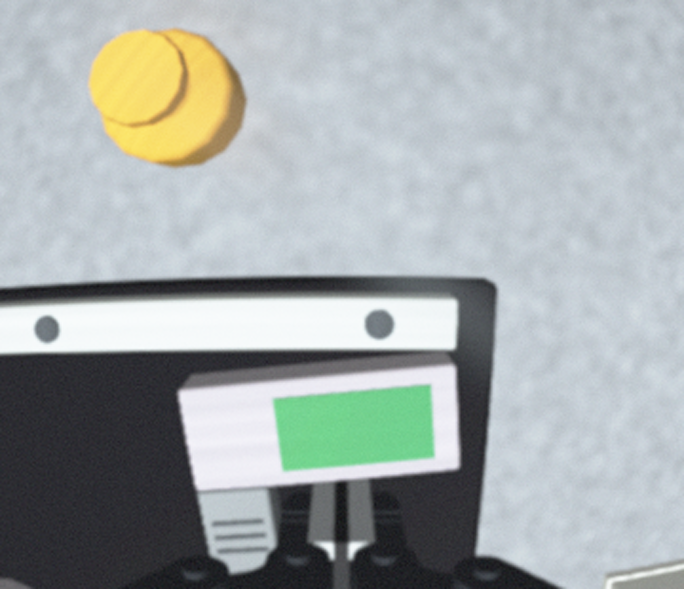

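```bash
python3 -c "
from cf import *
C=cfit(dict(a=(179,390),b=(457,364),c=(460,468),f=(270,484)))
T=plate();print(toplate(T,fromplate(C,[(13,-32),(-13,14),(-39,14)])))"
python3 - <<'E'
from h import *
T=plate();s=ctrl.sense();m=ctrl.camera_model('wrist');p,d=ctrl.capture('wrist')
v,u=np.mgrid[0:420,0:560]; uv=np.c_[u.ravel(),v.ravel()]
c,dr=ray(m,uv,fish=True);Rm=R.from_rotvec(m['rvec']).as_matrix()
P=c+dr*(d.ravel()/(dr@Rm[2]))[:,None]; q=toplate(T,P)-toplate(T,s['eef_pos'])[0]
for y in range(-16,18,2):
    k=(d.ravel()>0)&(P[:,2]>28)&(P[:,2]<46)&(q[:,1]>y)&(q[:,1]<=y+2)&(abs(q[:,0])<20)
    if k.sum(): print(y,k.sum(),q[k,0].min().round(1),q[k,0].max().round(1),P[k,2].min().round(0))
E
```

```text
fit [641.7 -60.2] 0.3399 res [[-0.2, -0.5], [-0.4, 0.1], [0.1, 0.5], [0.6, -0.1]]
carrier [[  67.1 -106.9]] 0.0945
[[  83.0312931  -137.51853351]
 [  52.8074832   -94.17662174]
 [  26.92344955  -96.62953875]]
-14 56 5.5 6.7 29.0
-12 92 5.5 7.1 28.0
-10 89 5.4 7.0 28.0
-8 76 5.4 9.9 28.0
-6 94 9.6 11.2 28.0
-4 98 9.3 11.3 28.0
-2 93 9.4 11.0 28.0
0 100 9.4 10.9 29.0
2 98 9.4 10.8 28.0
4 95 9.5 10.9 29.0
6 75 5.7 10.9 28.0
8 87 5.6 7.1 28.0
10 85 5.3 7.0 28.0
12 96 5.4 7.1 28.0
14 9 5.5 6.6 31.0
```

Call:
{"method": "move_arm", "body": {"series": [[[0, -1, 0], 0, 0], [[0, -2.5, 0], 0, 0], [[0, -4, 0], 0, 0], [[0.5, -5.5, 0], 0, 0], [[1, -7, 0], 0, 0], [[2, -7.5, 0], 0, 0], [[3, -7.5, 0], 0, 0], [[4, -7.5, 0], 0, 0], [[4.5, -7.5, 0], 0, 0]]}}

```text
time_s: 10.25
eef_pos: [622.2, -62.3, 86.9]
ee_rot: [-0.0, 0.992, 0.123, -0.0]
force: [-1.7, -1.2, 1.8]
grip_width: 0.001
```

```bash
python3 look.py w9
```

```text
t 10.25 pos [622.2 -62.3  86.9] plate [[  47.6 -104.2]] yawrel 0.03 F [-1.7 -1.2  1.8] g 0.0 tilt [-0. -0. -1.]
shift [ 0.4 -1.2 -0.1] turn 0.03
```

View pics/w9.png

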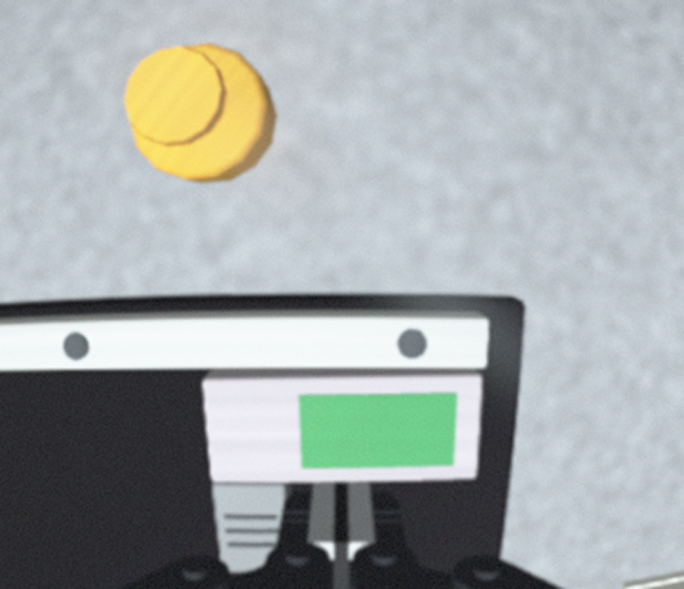

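Call:
{"method": "move_arm", "body": {"series": [[[0.5, 0, 0], 0, 0], [[1, 0, 0], 0, 0], [[1.5, 0, 0], 0, 0], [[1.5, 0, 0], 0, 0]]}}

```text
time_s: 10.8
eef_pos: [623.1, -61.9, 86.9]
ee_rot: [-0.0, 0.992, 0.123, -0.001]
force: [-6.1, -0.8, 4.2]
grip_width: -0.002
```

```bash
python3 look.py w10
```

```text
t 10.8 pos [623.1 -61.9  86.9] plate [[  48.7 -104.1]] yawrel 0.04 F [-6.1 -0.8  4.2] g -0.0 tilt [-0.002 -0.001 -1.   ]
shift [-0.7 -1.1 -0.1] turn 0.04
```

View pics/w10.png

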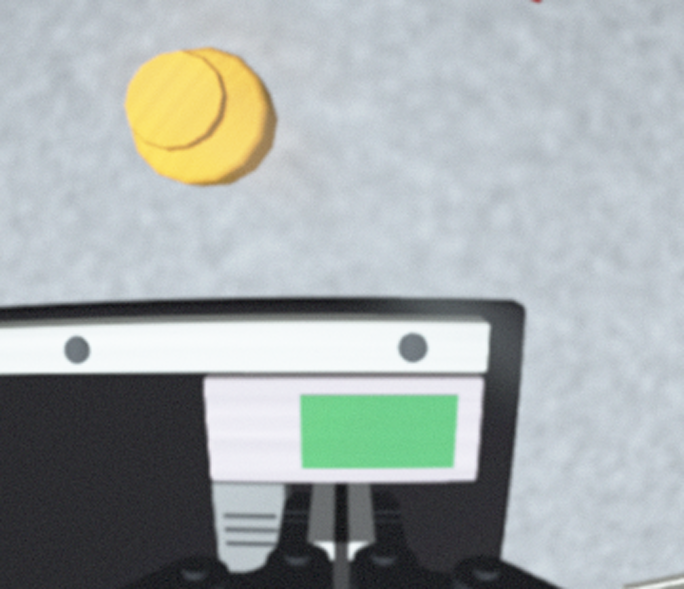

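Call:
{"method": "move_arm", "body": {"series": [[[0, -1, 0], 0, 0], [[0, -3, 0], 0, 0], [[0, -6, 0], 0, 0], [[0, -10, 0], 0, 0], [[0, -14, 0], 0, 0], [[0, -18, 0], 0, 0], [[0, -22, 0], 0, 0], [[0, -26, 0], 0, 0], [[0, -30, 0], 0, 0], [[0, -33, 0], 0, 0]]}}

```text
time_s: 12.1
eef_pos: [615.4, -31.1, 86.8]
ee_rot: [0.001, 0.992, 0.123, -0.0]
force: [-4.5, -7.6, 1.6]
grip_width: -0.001
```

```bash
python3 look.py w11
```

```text
t 12.1 pos [615.4 -31.1  86.8] plate [[ 48.6 -72.2]] yawrel 0.02 F [-4.5 -7.6  1.6] g -0.0 tilt [-0.001  0.002 -1.   ]
shift [-0.6 30.8 -0.1] turn 0.02
```

View pics/w11.png

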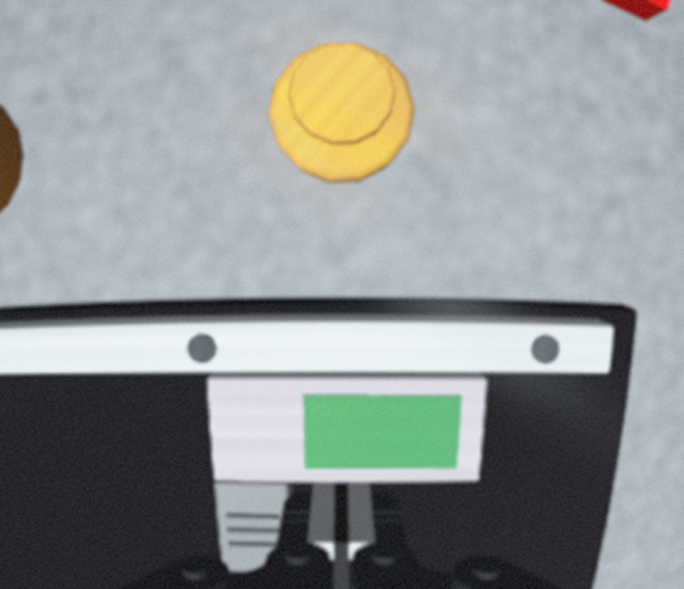

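Call:
{"method": "move_arm", "body": {"series": [[[0, -2, 0], 0, 0], [[0, -6, 0], 0, 0], [[0, -11, 0], 0, 0], [[0, -16, 0], 0, 0], [[0, -21, 0], 0, 0], [[0, -26, 0], 0, 0], [[0, -31, 0], 0, 0], [[0, -36, 0], 0, 0], [[0, -41, 0], 0, 0], [[0, -45, 0], 0, 0]]}}

```text
time_s: 13.4
eef_pos: [604.4, 12.6, 86.8]
ee_rot: [0.001, 0.992, 0.123, -0.0]
force: [-4.8, -7.7, 1.7]
grip_width: -0.0
```

Call:
{"method": "move_arm", "body": {"series": [[[0, -3, 0], 0, 0], [[0, -7, 0], 0, 0], [[0, -12, 0], 0, 0], [[0, -17, 0], 0, 0], [[0, -22, 0], 0, 0], [[0, -27, 0], 0, 0], [[0, -32, 0], 0, 0], [[0, -37, 0], 0, 0], [[0, -42, 0], 0, 0], [[0, -45, 0], 0, 0]]}}

```text
time_s: 14.65
eef_pos: [593.5, 56.4, 86.8]
ee_rot: [0.001, 0.992, 0.123, -0.001]
force: [-3.8, -7.4, 1.8]
grip_width: -0.001
```

```bash
python3 look.py w12
```

```text
t 14.65 pos [593.5  56.4  86.8] plate [[48.6 17.9]] yawrel 0.03 F [-3.8 -7.4  1.8] g -0.0 tilt [-0.001  0.001 -1.   ]
shift [ -0.7 120.9   0. ] turn 0.03
```

View pics/w12.png

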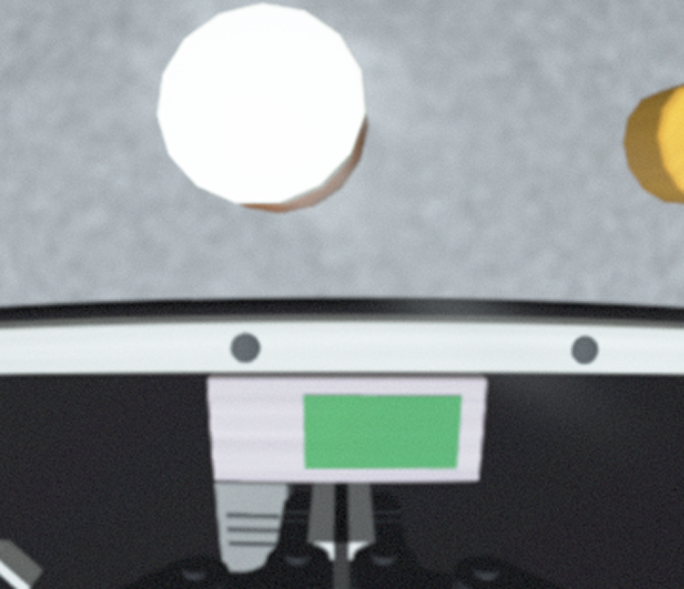

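Call:
{"method": "move_arm", "body": {"series": [[[0, -3, 0], 0, 0], [[0, -7, 0], 0, 0], [[0, -12, 0], 0, 0], [[0, -17, 0], 0, 0], [[0, -22, 0], 0, 0], [[0, -27, 0], 0, 0], [[0, -32, 0], 0, 0], [[0, -37, 0], 0, 0], [[0, -42, 0], 0, 0], [[0, -45, 0], 0, 0]]}}

```text
time_s: 15.95
eef_pos: [582.5, 100.1, 86.8]
ee_rot: [0.001, 0.992, 0.123, -0.001]
force: [-4.3, -8.0, 1.7]
grip_width: 0.001
```

Call:
{"method": "move_arm", "body": {"series": [[[0, -3, 0], 0, 0], [[0, -7, 0], 0, 0], [[0, -11, 0], 0, 0], [[0, -15, 0], 0, 0], [[0, -19, 0], 0, 0], [[0, -23, 0], 0, 0], [[0, -26, 0], 0, 0], [[0, -28, 0], 0, 0], [[0, -30, 0], 0, 0]]}}

```text
time_s: 17.08
eef_pos: [575.3, 129.1, 86.8]
ee_rot: [0.001, 0.992, 0.123, -0.001]
force: [-4.1, -7.2, 2.1]
grip_width: 0.003
```

```bash
python3 look.py w13
```

```text
t 17.07 pos [575.3 129.1  86.8] plate [[48.6 92.9]] yawrel 0.03 F [-4.1 -7.2  2.1] g 0.0 tilt [-0.001  0.001 -1.   ]
shift [-7.000e-01  1.959e+02  1.000e-01] turn 0.03
```

View pics/w13.png

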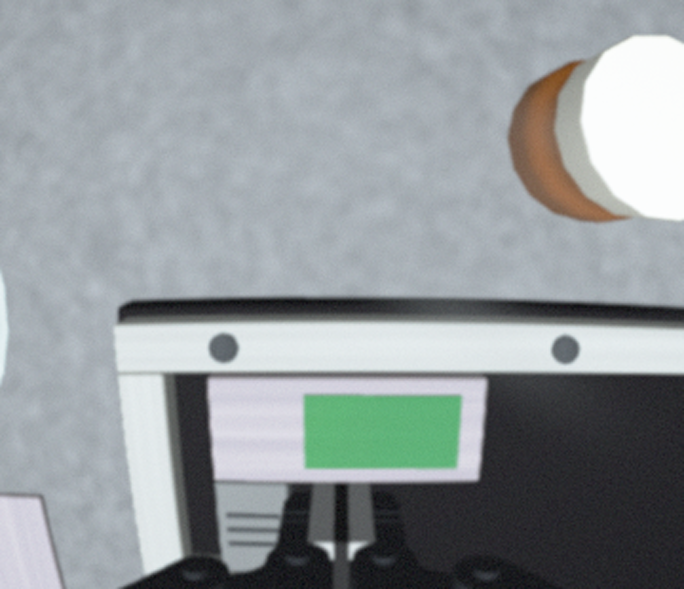

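Call:
{"method": "move_arm", "body": {"series": [[[0, -2, 0], 0, 0], [[0, -4, 0], 0, 0], [[0, -5.5, 0], 0, 0], [[0, -7, 0], 0, 0], [[0, -8, 0], 0, 0], [[0, -9, 0], 0, 0], [[0, -9.5, 0], 0, 0]]}}

```text
time_s: 18.0
eef_pos: [572.9, 138.3, 86.8]
ee_rot: [0.001, 0.992, 0.123, -0.001]
force: [-4.3, -7.8, 1.7]
grip_width: -0.001
```

```bash
python3 look.py w14
```

```text
t 18.0 pos [572.9 138.3  86.8] plate [[ 48.6 102.4]] yawrel 0.03 F [-4.3 -7.8  1.7] g -0.0 tilt [-0.001  0.001 -1.   ]
shift [-7.000e-01  2.054e+02  1.000e-01] turn 0.03
```

View pics/w14.png

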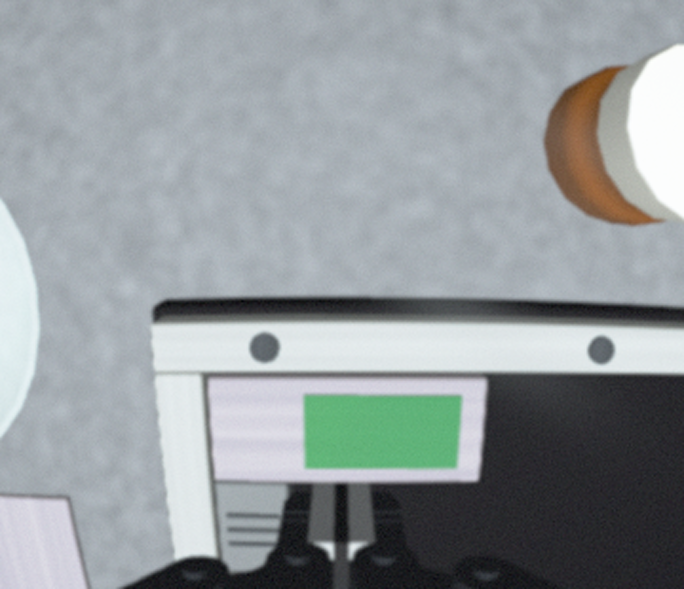

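Almost home; press on gently until the force rises.

Call:
{"method": "move_arm", "body": {"series": [[[0, -0.5, 0], 0, 0], [[0, -1, 0], 0, 0], [[0, -1.5, 0], 0, 0], [[0, -1.5, 0], 0, 0]]}}

```text
time_s: 18.55
eef_pos: [572.6, 139.7, 86.8]
ee_rot: [0.001, 0.992, 0.123, -0.001]
force: [-3.6, -7.6, 2.3]
grip_width: 0.001
```

```bash
python3 look.py w15
```

```text
t 18.55 pos [572.6 139.7  86.8] plate [[ 48.6 103.9]] yawrel 0.03 F [-3.6 -7.6  2.3] g 0.0 tilt [-0.001  0.001 -1.   ]
shift [-7.000e-01  2.069e+02  1.000e-01] turn 0.03
```

Still sliding at the drag force (no rise). Continue.

Call:
{"method": "move_arm", "body": {"series": [[[0, -0.5, 0], 0, 0], [[0, -1, 0], 0, 0], [[0, -1.5, 0], 0, 0], [[0, -2, 0], 0, 0], [[0, -2, 0], 0, 0]]}}

```text
time_s: 19.23
eef_pos: [572.4, 140.6, 86.8]
ee_rot: [0.002, 0.992, 0.123, -0.0]
force: [-3.0, -14.3, 2.6]
grip_width: 0.004
```

```bash
python3 look.py w16
```

```text
t 19.23 pos [572.4 140.6  86.8] plate [[ 48.7 104.8]] yawrel 0.03 F [ -3.  -14.3   2.6] g 0.0 tilt [-0.001  0.003 -1.   ]
shift [ -0.8 207.8   0.5] turn 0.03
```

View pics/w16.png

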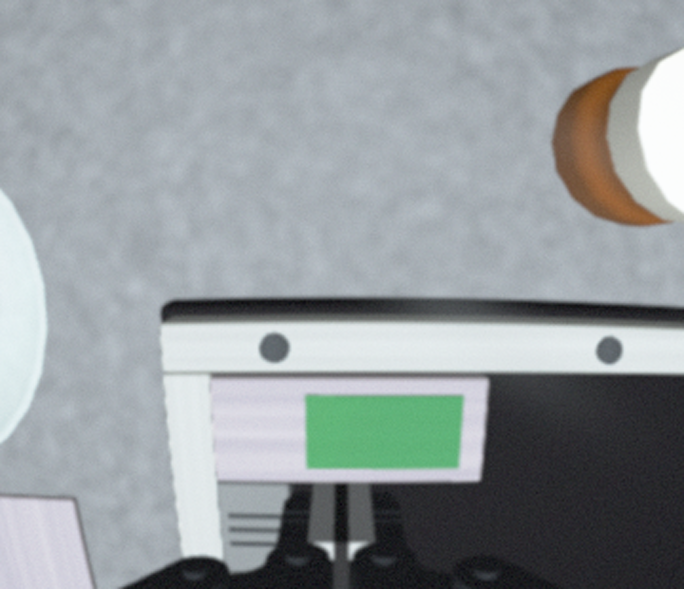

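Call:
{"method": "move_arm", "body": {"series": [[[-0.5, 1, 0], 0, 0], [[-1, 2, 0], 0, 0], [[-1.5, 3.2, 0], 0, 0], [[-2.5, 5, 0], 0, 0], [[-4, 8, 0], 0, 0], [[-5, 10, 0], 0, 0], [[-5, 10, -5], 0, 0], [[-5, 10, -20], 0, 0], [[-5, 10, -45], 0, 0], [[-5, 10, -75], 0, 0]]}}

```text
time_s: 20.52
eef_pos: [569.8, 131.8, 163.5]
ee_rot: [0.0, 0.992, 0.123, 0.0]
force: [-0.6, -0.3, 0.1]
grip_width: 0.001
```

Call:
{"method": "move_arm", "body": {"series": [[[-5, 0, -25], 0, 0], [[-30, 0, -40], 0, 0], [[-60, 0, -40], 0, 0], [[-85, 0, -40], 0, 0], [[-90, 0, -40], 0, 0], [[-90, 0, -40], 0, 0]]}}

```text
time_s: 21.28
eef_pos: [483.1, 109.9, 202.6]
ee_rot: [0.0, 0.992, 0.123, 0.001]
force: [0.3, 0.1, 0.1]
grip_width: 0.002
```

```bash
python3 - <<'E'
from h import *
shift((0,0),200)
m=ctrl.camera_model('wrist');p,d=ctrl.capture('wrist');np.savez('w17.npz',p=p,**m);cv2.imwrite("pics/w17.png",p[:,:,::-1])
p,d=ctrl.capture('side');cv2.imwrite("pics/s17.png",cv2.resize(p[170:300,190:390,::-1],None,fx=4,fy=4,interpolation=cv2.INTER_CUBIC))
E
```

```text
t 21.27 pos [483.1 109.9 202.6] plate [[-45.5  96.6]] yawrel 0.03 F [0.3 0.1 0.1] g 0.0 tilt [ 0.001  0.    -1.   ]
shift [45.4 96.7  2.7] turn 0.03
```

View pics/w17.png

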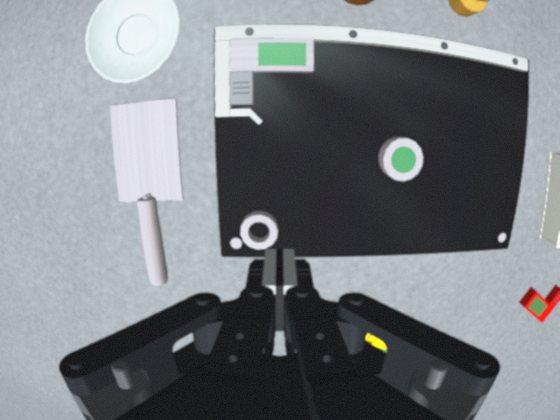

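View pics/s17.png

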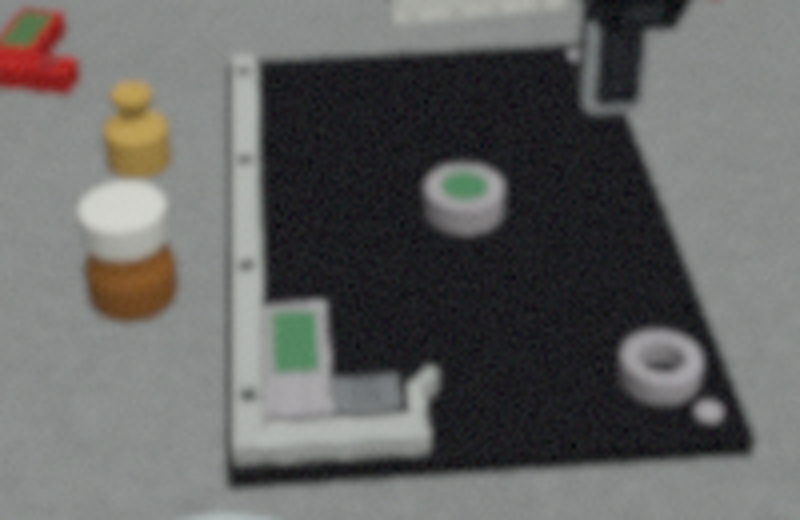

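```bash
python3 - <<'E'
import cv2
p=cv2.imread('pics/w17.png')
cv2.imwrite('pics/w17a.png',cv2.resize(p[20:130,205:325],None,fx=5.4,fy=5.4,interpolation=cv2.INTER_CUBIC))
E
```

```text
(no output)
```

View pics/w17a.png

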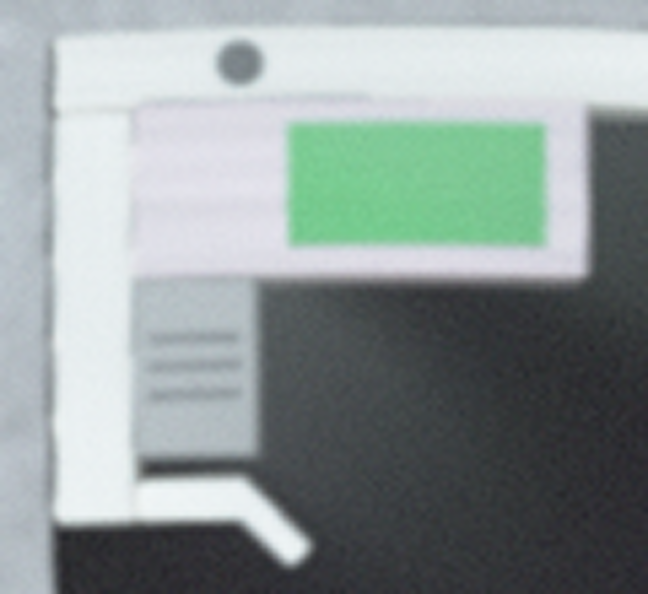

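```bash
python3 - <<'E'
from cf import *
z=np.load('w17.npz');m={k:z[k] for k in ['fov_y','cx','cy','rvec','tvec']}
u=lambda a,b:((a+.5)/5.4-.5+205,(b+.5)/5.4-.5+20)
T=fit(m,[(85,135,20),(97,147,20),(24,147,20)],[u(132,107),u(55,38),u(57,524)],True)
C=fit(m,[(13,32,24),(13,-32,24),(-13,-32,24),(-39,14,24),(-39,32,24)],[u(136,104),u(588,102),u(588,278),u(260,456),u(137,458)],True)
P=plate()
for Q in (P,T): print(toplate(Q,C[0]),C[1]-Q[1])
print('round',toplate(P,onplane(m,(401,159),24,True)))
print(ctrl.finish_job(), ctrl.sense()['time_s'])
E
```

```text
fit [550.9  26.9] 0.2502 res [[0.1, 0.4], [-0.3, -0.5], [0.3, 0.0]]
fit [594.9 144.2] 0.2415 res [[-0.2, -0.5], [-0.4, 0.4], [-0.2, 0.5], [0.3, 0.1], [0.5, -0.5]]
[[ 71.36543992 102.81062484]] -0.003891796634644895
[[ 71.67433764 102.75804544]] -0.008649932570244323
round [[-7.98535096 -1.07236438]]
the job is handed in; nothing more can be done
the job is handed in; nothing more can be done
```

I pushed the carrier flat against the rail at about plate y = -105, well before the pocket. I then dragged it along the rail into the corner, pinned with about 5–6 N. I stopped when the force rose to 14 N and motion stalled at the end stop. The hand was then backed off and lifted clear, and the job was handed in shortly after 21 s.

**Final position:** the last wrist picture puts the carrier at plate (71.4, 102.8) mm, turned about -0.004 rad. Home is (72, 103) mm at 0 rad, so this agrees within the 2 mm calibration. Fitting it against the pocket walls alone gives (71.7, 102.8) mm and -0.009 rad. The picture shows no visible gap at the rail or the end stop. The force reading was about zero after I backed off.

**Pushing errors:** my first pushes misjudged the fingers' width and caught the end of the tab instead of the bar. The carrier turned by up to about 0.14 rad, so I repositioned twice before it lay flat. It stayed flat on the plate in every picture.

**Other objects:** I checked these by eye and nothing looked disturbed. The round carrier measured at plate y ≈ -1 mm at the end against -3 to -4 mm before. I put that down to picking error at the wide viewing angle, since the fingers passed well clear of it, but I did not measure it a second time.

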